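# Switch on a stage-light base for its bench test

### The arm

A 6-joint arm with a two-finger parallel gripper is mounted at the origin on the work surface. World frame = base frame: x ahead of the robot, y to its left, z up, the work surface at z = 0. Lengths are in m, angles in rad, forces in N, time in s.
With the tool pointing down it reaches from about 0.425 to 0.95 m from the base axis. Payload 3.5 kg.
Tool frame: the origin (TCP) lies midway between the tips of the shut fingers; the grasp point (between the pads) lies 19 mm behind it (ctrl.pinch_z is the distance from the TCP to the grasp point, in m); z points along the fingers, y is the line along which they close (so a half turn about z gives the same grasp; the last joint's range is limited). The gripper opens to 85 mm and grips with 20 to 120 N. Pads are 22 mm wide; open, the fingers measure 114 mm over their backs; the gripper's body (76 mm by 85 mm) begins 54 mm behind the grasp point. The pads swing forward as they close: fully open they stand 13 mm farther back than shut.
Start: joints at [-1.487, 0.286, 1.577, -0, 1.279, -0.15], TCP at [0.156, -0.657, 0.231] pointing down, gripper open.
Joint ranges: [-2.77, 2.77], [-0.9, 2.22], [0.21, 2.48], [-1.53, 4.67], [0.24, 2.81], [-2.84, 2.84]. Speed limits (rad/s): [2.79, 2.79, 3.14, 3.14, 3.14, 3.14].

### API

Orientations are given as a unit quaternion [x, y, z, w].
In Python, from plant import get_state, viewer, sign_off, ctrl gives the robot as it stands. The module is installed in compiled form; this text tells all that it offers.
- The arm moves only by the shell command python3 -m handwheel 'ROWS' [FORCE]. ROWS is JSON, a list that holds one entry, the list of rows, each a list of 5 numbers: the finger opening in m, from 0 to 0.0854, then the shift along the tool's x, y, z in m, then the turn about the tool's z in degrees. In form: [[[claw, x, y, z, spin], ...]]. A call has 1 to 12 rows; each row shifts and turns the commanded pose from where the row before left it, along the tool's axes as they then stand; what a row does not reach is not made up. A row lasts 1/12 s, in which the tool goes at most 41.7 mm and 7.16 degrees, less where a joint would pass 70% of its speed; a pose out of reach is approached as far as the arm can. A call is refused whole if a number of a shift passes 0.0417 or a number of a turn 7.16, either way. A call with a gripper value outside its range is refused whole. The fingers move at their own pace and stop on an object; FORCE is the grip in N (left out, the last holds). Time passes only in rows, so rows that do not move let the fingers close. It gives the time, the measured TCP pose, the force, the opening and the grip force at its end, in the units of the state.
- get_state(): the state, without advancing time (a new reading comes with each control period).
- viewer.read_camera(name): name is "side" or "top" or "wrist"; returns the picture (480x640x3 uint8, blue, green, red); there is no depth.
- viewer.camera_params(name): a dict with "fov_y" (degrees; the focal length in pixels is half the picture's height over the tangent of half this angle, whatever the lens; pixels are square), "cx", "cy" (the principal point, pixels), "xyz" and "attitude" of the camera in the world; the wrist camera has in their place "hand_eye" (4x4, takes a point from camera to tool coordinates, whose origin is the TCP and whose axes are the flange's). Camera axes: x right, y up, looking along -z (the intrinsics and any distortion apply to the point x, -y, -z); pixel columns grow to the right and rows downward; lengths in m; the calibration is good to about 2 mm. The wrist camera is an equidistant fisheye: a pixel r from the principal point sees the ray r / f radians off the axis. A picture is of the moment at which its call begins: read the wrist's pose just before it. camera_params takes no time and is no camera call.
- sign_off(): hands the job in; it is judged then, once.
Trained networks look in the newest picture that a camera, given by its name, has taken for a name from the list of things; names that differ only in an ending like _2 or _b are one class to them, and where a whole thing is asked for, a point or a joint stands for the part that bears it (a point fixed in the world has none). Each returns a list of dicts, best first, with "confidence" (0 to 1); they miss things now and then, are a little off and sometimes report something else, mostly with a low value. They report only what shows in the picture. A call takes as long as a camera call.
- viewer.look_for(camera, name): "extent" ([left, top, width, height] as shares, 0 to 1, of the picture: columns of its width, rows of its height, round what is visible of it).
- viewer.outline_of(camera, name): "mask" (480x640 bool, what is visible of it) and "extent" ([left, top, width, height] as shares, 0 to 1, of the picture: columns of its width, rows of its height, round what is visible of it).
- viewer.pinpoint(camera, name): "xy" ([column, row] as shares, 0 to 1, of the picture: columns of its width, rows of its height: a listed point, or the origin of a listed thing).
The state is a dict: "time": time; "qpos": joint angles; "dq": joint speeds; "joint_efforts": joint torques, N m; "eef_pos": TCP position; "tcp_rot": TCP orientation; "contact_force": force on the tool from outside, world axes, zero at the start; "wrist_torque": the same for the moment, N m; "opening": opening from 0.0 (shut) to 1.0 (fully open); "finger_force": force on a finger pad.
Only numpy, scipy, OpenCV 4.12 (cv2) and the standard library are available. Lean on these libraries where they do the work, as an engineer would, in place of code of your own. Each camera call takes 0.05 s, during which the arm holds its last target. There are 200 camera calls.

### The job

Start the bench test of the stage-light base: with a fingertip press the green power key, then the yellow fan key, then the red lamp key, each lightly and all the way in so that it stays in. Leave the blue key out, and do not pick up or disturb the brass standoff, screwdriver, jar or fan; finish with the hand clear.

Things in the scene. Friction and masses are not known exactly. Their poses are not given: they have to be found in the camera images.
- lamp_base: Stage-light base fixed to the bench: white ribbed housing 260 (x) by 340 (y) mm, 90 mm high. Origin: centre of its underside, z up. A grey panel (220 x 170 mm, centre y = -75 mm, top 93 mm above the bench) carries four coloured keys in a square of 68 mm pitch; which colour sits where changes. A black round bearing (144 mm across, centre y = +92 mm) rises to 118 mm.
- switch_green: The black round collar (green key's switch) fixed on the panel, 38 mm across and 5 mm high, with the green key (power key) in it; more than 25 N would damage it. Origin: centre of its underside, 93 mm above the bench.
- green_top (a point): Centre of the top face of the green key (power key), a flat round green plastic cap 28 mm across. Fully out the top is 117 mm above the bench and 19 mm above its collar; fully in, 107 mm. The cap is cushioned: it gives 1 mm for each 2 N, up to 6 mm, and springs back when let go. The point moves with the cap.
- key_green (a joint): How far the green key is pressed straight down, in m: 0 = out, 0.010 = fully in against its stop. It yields to about 3 N (a little more when fast; its cushioned cap gives first), has no return spring and stays where it is left. At the start it is within 1.5 mm of fully out.
- switch_yellow: The black round collar (yellow key's switch) fixed on the panel, 38 mm across and 5 mm high, with the yellow key (fan key) in it; more than 25 N would damage it. Origin: centre of its underside, 93 mm above the bench.
- yellow_top (a point): Centre of the top face of the yellow key (fan key), a flat round yellow plastic cap 28 mm across. Fully out the top is 117 mm above the bench and 19 mm above its collar; fully in, 107 mm. The cap is cushioned: it gives 1 mm for each 2 N, up to 6 mm, and springs back when let go. The point moves with the cap.
- key_yellow (a joint): How far the yellow key is pressed straight down, in m: 0 = out, 0.010 = fully in against its stop. It yields to about 3 N (a little more when fast; its cushioned cap gives first), has no return spring and stays where it is left. At the start it is within 1.5 mm of fully out.
- switch_red: The black round collar (red key's switch) fixed on the panel, 38 mm across and 5 mm high, with the red key (lamp-driver key) in it; more than 25 N would damage it. Origin: centre of its underside, 93 mm above the bench.
- red_top (a point): Centre of the top face of the red key (lamp-driver key), a flat round red plastic cap 28 mm across. Fully out the top is 117 mm above the bench and 19 mm above its collar; fully in, 107 mm. The cap is cushioned: it gives 1 mm for each 2 N, up to 6 mm, and springs back when let go. The point moves with the cap.
- key_red (a joint): How far the red key is pressed straight down, in m: 0 = out, 0.010 = fully in against its stop. It yields to about 3 N (a little more when fast; its cushioned cap gives first), has no return spring and stays where it is left. At the start it is within 1.5 mm of fully out.
- switch_blue: The black round collar (blue key's switch) fixed on the panel, 38 mm across and 5 mm high, with the blue key (reset key, not to be pressed) in it; more than 25 N would damage it. Origin: centre of its underside, 93 mm above the bench.
- blue_top (a point): Centre of the top face of the blue key (reset key, not to be pressed), a flat round blue plastic cap 28 mm across. Fully out the top is 117 mm above the bench and 19 mm above its collar; fully in, 107 mm. The cap is cushioned: it gives 1 mm for each 2 N, up to 6 mm, and springs back when let go. The point moves with the cap.
- key_blue (a joint): How far the blue key is pressed straight down, in m: 0 = out, 0.010 = fully in against its stop. It yields to about 3 N (a little more when fast; its cushioned cap gives first), has no return spring and stays where it is left. At the start it is within 1.5 mm of fully out.
- standoff: Loose brass standoff, 16 mm thick (foot 22 mm across) and 40 mm tall, standing on the grey panel near its -x edge. Origin: centre of its foot. Not to be disturbed.
- driver: Loose screwdriver with a blue handle, about 200 mm long, lying on the bench beside the base. Origin under its middle. Not to be disturbed.
- jar: Loose closed jar with a black cap, 60 mm across and 70 mm tall, standing on the bench beside the base. Origin: centre of its underside. Not to be disturbed.
- fan: Loose black square cooling fan, 80 by 80 by 25 mm, lying on the bench beside the base. Origin: centre of its underside. Not to be disturbed.

How it is judged:
By the outcome, as a careful person would: the job done as asked, in the order asked, and still so for the second after the job is handed in, with the robot touching nothing.
It also fails if it takes over 35 s, if anything falls off the work surface, if the arm or the gripper's body presses on something with over 40 N, if the wrist force passes 120 N, or if a joint passes its speed limit or range.

## Working session

There is one attempt and no reset: what is moved stays moved. The work goes in short steps, Python scripts to look and compute and a shell command to move; the robot and the scene stay as the last step left them, time stands still between calls to the robot, and variables do not carry over. Pictures are saved under pics/ and viewed, at most 10 in all, crops included, and the job is handed in when it is done.

```bash
mkdir -p pics
cat > h.py <<'E'
import numpy as np, cv2
from scipy.spatial.transform import Rotation as R
from plant import get_state, viewer, ctrl
def ray(cam,xy):
    p=viewer.camera_params(cam); f=240/np.tan(np.radians(p["fov_y"])/2)
    u=(xy[0]*640-p["cx"])/f; v=(xy[1]*480-p["cy"])/f
    if cam=="wrist":
        r=np.hypot(u,v); s=np.sin(r)/r if r>1e-9 else 1
        d=np.array([u*s,-v*s,-np.cos(r)]); H=np.array(p["hand_eye"]); st=get_state()
        Rt=R.from_quat(st["tcp_rot"]).as_matrix()
        return Rt@H[:3,3]+st["eef_pos"], Rt@H[:3,:3]@d
    d=np.array([u,-v,-1]); a=np.array(p["attitude"])
    M=R.from_quat(a).as_matrix() if a.size==4 else a.reshape(3,3)
    return np.array(p["xyz"]),M@d
def onz(cam,xy,z):
    o,d=ray(cam,xy); return o+d*(z-o[2])/d[2]
E
python3 - <<'E'
from h import *
for c in ["top","wrist"]:
    im=viewer.read_camera(c); cv2.imwrite(f"pics/{c}0.png",im)
    p=viewer.camera_params(c); print(c,p)
    for n,z in [("green_top",.117),("yellow_top",.117),("red_top",.117),("blue_top",.117),("standoff",.093),("jar",0),("fan",0),("driver",0),("lamp_base",0)]:
        for r in viewer.pinpoint(c,n)[:1]: print(n,round(r["confidence"],2),np.round(r["xy"]*np.array([640,480])),np.round(onz(c,r["xy"],z),4))
s=get_state();print(s["time"],s["eef_pos"],R.from_quat(s["tcp_rot"]).as_matrix().round(3),s["contact_force"])
E
```

```text
top {'fov_y': 50.8219438108443, 'cx': 321.92361162793907, 'cy': 237.03742971552776, 'xyz': array([0.50307952, 0.12576865, 1.02075943]), 'attitude': array([-0.01868354,  0.02881093,  0.70963293, -0.7037343 ])}
green_top 0.66 [324. 209.] [0.6147 0.108  0.117 ]
yellow_top 0.72 [330. 242.] [0.5541 0.0982 0.117 ]
red_top 0.53 [368. 239.] [0.5604 0.0305 0.117 ]
blue_top 0.47 [365. 204.] [0.6229 0.0338 0.117 ]
standoff 0.47 [352. 274.] [0.498  0.0569 0.093 ]
jar 0.97 [196. 285.] [0.4765 0.3648 0.    ]
fan 0.76 [180. 207.] [0.6358 0.3988 0.    ]
driver 0.69 [445. 217.] [ 0.6108 -0.1399  0.    ]
lamp_base 0.84 [307. 232.] [0.5824 0.1402 0.    ]
wrist {'fov_y': 65.70646984690485, 'cx': 324.3294547749143, 'cy': 234.11355745892186, 'hand_eye': array([[ 1.73372293e-04,  9.45843066e-01,  3.24624189e-01,
         8.41975313e-02],
       [ 9.99999478e-01, -4.90888486e-04,  8.96209457e-04,
         6.94217562e-04],
       [ 1.00702778e-03,  3.24623865e-01, -9.45842657e-01,
        -1.42757220e-01],
       [ 0.00000000e+00,  0.00000000e+00,  0.00000000e+00,
         1.00000000e+00]])}
1.0 [ 0.15641743 -0.6566122   0.23134704] [[ 0.973  0.232 -0.   ]
 [ 0.232 -0.973 -0.   ]
 [-0.     0.    -1.   ]] [-1.16678781  0.33099719  0.82797887]
```

View pics/top0.png

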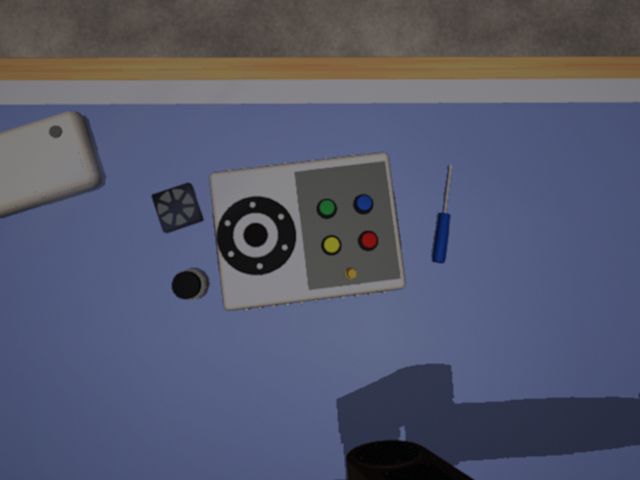

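```bash
python3 -m handwheel '[[[0,0.029,-0.029,0,0],[0,0.029,-0.029,0,0],[0,0.029,-0.029,0,0],[0,0.029,-0.029,0,0],[0,0.029,-0.029,0,0],[0,0.029,-0.029,0,0],[0,0.029,-0.029,0,0],[0,0.029,-0.029,0,0],[0,0.029,-0.029,0,0],[0,0.029,-0.029,0,0]]]'
```

```text
time: 1.83
eef_pos: [0.372, -0.3056, 0.2317]
tcp_rot: [0.993, 0.116, 0.0, 0.0]
contact_force: [0.5, -0.6, 0.9]
opening: 0.0
finger_force: 0.0
```

The top view shows green (327,208), blue (364,203), yellow (332,245), red (369,240) and the standoff (351,273), in agreement with the networks. The screwdriver, jar and fan are well clear of the path.

```bash
python3 -m handwheel '[[[0,0.027,-0.0305,0,0],[0,0.027,-0.0305,0,0],[0,0.027,-0.0305,0,0],[0,0.027,-0.0305,0,0],[0,0.027,-0.0305,0,0],[0,0.027,-0.0305,0,0],[0,0.027,-0.0305,0,0],[0,0.027,-0.0305,0,0],[0,0.027,-0.0305,0,0],[0,0.027,-0.0305,0,0],[0,0,0,0,0]]]'
python3 - <<'E'
from h import *
s=get_state();T=R.from_quat(s["tcp_rot"]).as_matrix();print(s["time"],s["eef_pos"])
im=viewer.read_camera("wrist"); cv2.imwrite("pics/w1.png",im)
P=[]
for n in ["green","yellow","red","blue"]:
    for r in viewer.pinpoint("wrist",n+"_top")[:2]:
        q=onz("wrist",r["xy"],.117); print(n,round(r["confidence"],2),np.round(r["xy"]*np.array([640,480])),np.round(q,4),"tool",np.round(T.T@(q-s["eef_pos"]),4))
E
```

```text
time: 2.75
eef_pos: [0.5652, 0.0575, 0.2315]
tcp_rot: [0.993, 0.12, 0.001, -0.001]
contact_force: [-1.1, -0.0, -0.5]
opening: -0.001
finger_force: 0.0
2.75 [0.56521242 0.05752915 0.2315    ]
green 0.7 [280. 140.] [0.6195 0.0976 0.117 ] tool [ 0.062  -0.0258  0.1147]
green 0.44 [363. 244.] [0.5587 0.0223 0.117 ] tool [-0.015   0.0329  0.1144]
yellow 0.65 [269. 235.] [0.549  0.0903 0.117 ] tool [-0.0083 -0.0354  0.1146]
yellow 0.21 [ 68. 206.] [0.5327 0.2691 0.117 ] tool [ 0.0184 -0.213   0.115 ]
red 0.86 [361. 245.] [0.5571 0.022  0.117 ] tool [-0.0166  0.0328  0.1144]
blue 0.65 [376. 153.] [0.6255 0.0287 0.117 ] tool [0.0514 0.0425 0.1145]
```

View pics/w1.png

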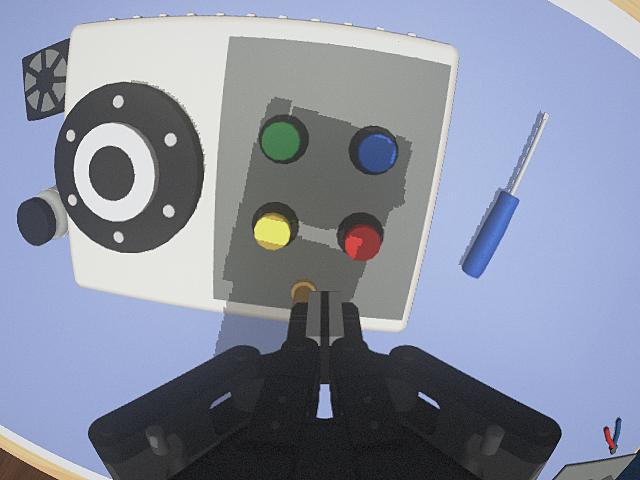

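The wrist view shows green (283,140), yellow (272,231), red (361,242) and blue (377,153), with the standoff's top beside the fingertips at (303,291). I'll fit the 68 mm square to these points.

Run:
```python
from h import *
s=get_state();T=R.from_quat(s["tcp_rot"]).as_matrix()
W=dict(g=(283,140),y=(272,231),r=(361,242),b=(377,153)); U=dict(g=(327,208),y=(332,245),r=(369,240),b=(364,203))
# square: y->g = a, y->r = b (rotated -90)
M=np.array([[.034,.034],[-.034,.034],[-.034,-.034],[.034,-.034]]) # g,y,r,b
def fit(Q):
    c=Q.mean(0); H=M.T@(Q-c); th=np.arctan2(H[0,1]-H[1,0],H[0,0]+H[1,1])
    Rm=np.array([[np.cos(th),-np.sin(th)],[np.sin(th),np.cos(th)]]); F=M@Rm.T+c
    return F,th,np.abs(F-Q).max()
for c,D in (("wrist",W),("top",U)):
    Q=np.array([onz(c,(D[k][0]/640,D[k][1]/480),.117)[:2] for k in "gyrb"])
    F,th,e=fit(Q); print(c,F.round(4).tolist(),np.degrees(th).round(1),e.round(4))
    for f in F: print(np.round(T.T@(np.r_[f,.117]-s["eef_pos"]),4))
```

```text
wrist [[0.6199, 0.0946], [0.5522, 0.0883], [0.5585, 0.0206], [0.6262, 0.0269]] 5.3 0.0014
[ 0.0655 -0.0293  0.1142]
[-0.0019 -0.0388  0.1143]
[-0.0113  0.0286  0.1143]
[0.056  0.038  0.1143]
top [[0.6166, 0.1034], [0.5491, 0.095], [0.5575, 0.0275], [0.625, 0.0359]] 7.1 0.0006
[ 0.0643 -0.0386  0.1142]
[-0.0033 -0.046   0.1143]
[-0.0107  0.0216  0.1143]
[0.0569 0.029  0.1143]
```

```bash
python3 -m handwheel '[[[0,0.0325,-0.0165,0,0],[0,0.0325,-0.0165,0,0],[0,0,0,0.03,0],[0,0,0,0.03,0],[0,0,0,0.03,0],[0,0,0,0,0]]]'
python3 - <<'E'
from h import *
s=get_state();T=R.from_quat(s["tcp_rot"]).as_matrix();print(s["time"],s["eef_pos"])
im=viewer.read_camera("wrist"); a=im[140:440,160:480]
im=viewer.read_camera("side"); cv2.imwrite("pics/side1.png",im); cv2.imwrite("pics/w2.png",cv2.resize(a,None,fx=2,fy=2))
for n in ["green","yellow","red","blue"]:
    for r in viewer.pinpoint("wrist",n+"_top")[:1]:
        q=onz("wrist",r["xy"],.117); print(n,round(r["confidence"],2),np.round(r["xy"]*np.array([640,480])),np.round(q,4),"tool",np.round(T.T@(q-s["eef_pos"]),4))
    for r in viewer.pinpoint("side",n+"_top")[:1]:
        q=onz("side",r["xy"],.117); print("  side",round(r["confidence"],2),np.round(r["xy"]*np.array([640,480])),np.round(q,4))
E
```

```text
time: 3.5
eef_pos: [0.6141, 0.0975, 0.1339]
tcp_rot: [0.993, 0.116, -0.007, -0.001]
contact_force: [-1.4, -0.0, -0.2]
opening: 0.0
finger_force: 0.0
3.5 [0.61412753 0.09750472 0.13388259]
green 0.86 [321. 274.] [0.6243 0.1003 0.117 ] tool [ 0.0108 -0.0003  0.0167]
  side 0.48 [339. 239.] [0.6232 0.1003 0.117 ]
  side 0.66 [299. 249.] [0.5507 0.0859 0.117 ]
red 0.38 [421. 388.] [0.5614 0.0221 0.117 ] tool [-0.0684  0.0613  0.0176]
  side 0.76 [311. 270.] [0.5647 0.0341 0.117 ]
blue 0.92 [449. 291.] [0.6296 0.0322 0.117 ] tool [0.0003 0.0671 0.0167]
  side 0.63 [298. 253.] [0.5476 0.0776 0.117 ]
```

View pics/w2.png

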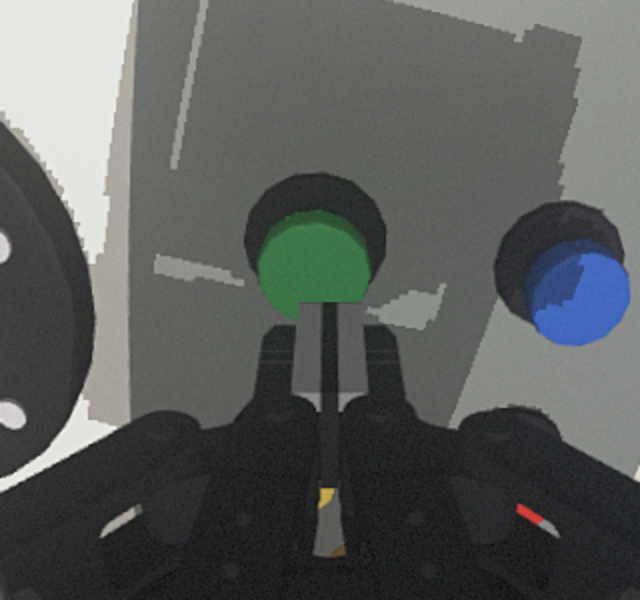

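View pics/side1.png

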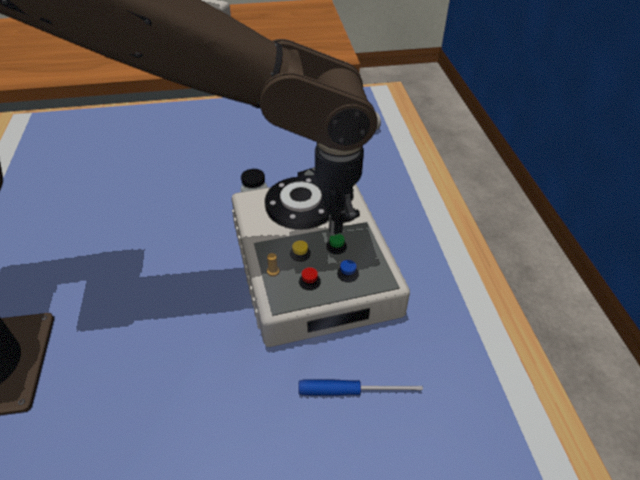

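The wrist crop shows the green cap centred at about (315,265) and the shut tips at (330,303), so the tips are ~3 mm off in y and ~10 mm short in x. The side view agrees. Checking whether the arm has settled.

Run:
```python
from h import *
s=get_state();T=R.from_quat(s["tcp_rot"]).as_matrix();print(s["time"],s["eef_pos"],s["tcp_rot"],s["contact_force"],s["dq"].round(3))
im=viewer.read_camera("wrist"); s=get_state();T=R.from_quat(s["tcp_rot"]).as_matrix()
h=cv2.cvtColor(im,cv2.COLOR_BGR2HSV); print(s["eef_pos"])
for n,lo,hi in (("green",45,85),("blue",100,120)):
    m=((h[...,0]>=lo)&(h[...,0]<=hi)&(h[...,1]>110)).astype(np.uint8); k,l,st,c=cv2.connectedComponentsWithStats(m)
    i=1+st[1:,4].argsort()[-3:]
    for j in i:
        q=onz("wrist",(c[j][0]/640,c[j][1]/480),.1165); print(n,st[j],c[j].round(1),q.round(4),np.round(T.T@(q-s["eef_pos"]),4))
```

```text
4.0 [0.61957224 0.09905857 0.14280563] [9.93177379e-01 1.16607481e-01 1.17185311e-03 1.28694888e-04] [-0.24925914 -0.19749867 -0.19461386] [ 0.004  0.01   0.007  0.    -0.002  0.001]
[0.61933008 0.09912554 0.14236279]
green [328 253   2   2   3] [328.7 253.3] [0.6359 0.1003 0.1165] [0.0164 0.0027 0.0259]
green [318 250   6   4  10] [320.1 251.7] [0.6358 0.1046 0.1165] [ 0.0172 -0.0015  0.0259]
green [ 292  251   53   50 1667] [316.9 275.2] [0.6231 0.1033 0.1165] [ 0.0045 -0.0032  0.0259]
blue [629 462  10  18  85] [634.  470.7] [ 0.4326 -0.3408  0.1165] [-0.2836  0.3847  0.0256]
blue [ 418  263   50   51 1918] [442.3 288.8] [0.6299 0.0371 0.1165] [-0.0042  0.0628  0.0259]
blue [ 504  276   69   93 2077] [538. 324.] [ 0.6189 -0.0358  0.1165] [-0.0317  0.1312  0.0259]
```

```bash
python3 -m handwheel '[[[0,0.002,-0.004,0,0],[0,0,0,0.006,0],[0,0,0,0.006,0],[0,0,0,0.006,0],[0,0,0,0.004,0],[0,0,0,0.002,0],[0,0,0,0.002,0],[0,0,0,0.002,0],[0,0,0,0.002,0],[0,0,0,0.002,0],[0,0,0,0,0],[0,0,0,0,0]]]'
```

```text
time: 5.05
eef_pos: [0.62, 0.1035, 0.1095]
tcp_rot: [0.993, 0.117, 0.0, 0.0]
contact_force: [-1.5, 0.2, 2.9]
opening: -0.001
finger_force: 1.3
```

```bash
python3 -m handwheel '[[[0,0,0,0.002,0],[0,0,0,0.002,0],[0,0,0,0.002,0],[0,0,0,0,0],[0,0,0,0,0]]]'
```

```text
time: 5.47
eef_pos: [0.6203, 0.1035, 0.104]
tcp_rot: [0.993, 0.117, 0.0, 0.0]
contact_force: [-3.1, 0.9, 5.6]
opening: -0.005
finger_force: 3.0
```

```bash
python3 -m handwheel '[[[0,0,0,0.001,0],[0,0,0,0,0],[0,0,0,0,0]]]'; python3 -m handwheel '[[[0,0,0,-0.003,0],[0,0,0,-0.01,0],[0,0,0,-0.02,0],[0,0,0,-0.015,0],[0,-0.033,0,0,0],[0,-0.033,0,0,0],[0,0,0,0,0],[0,0,0,0,0],[0,0,0,0,0],[0,0,0,0,0]]]'
python3 - <<'E'
from h import *
im=viewer.read_camera("wrist"); s=get_state();T=R.from_quat(s["tcp_rot"]).as_matrix()
cv2.imwrite("pics/w3.png",im)
h=cv2.cvtColor(im,cv2.COLOR_BGR2HSV); print(s["eef_pos"])
print("expect",np.round(T.T@(np.array([.5524,.0953,.117])-s["eef_pos"]),4))
for n,lo,hi,z in (("green",45,85,.107),("yellow",22,34,.1165),("red",170,180,.1165),("blue",108,120,.1165)):
    m=((h[...,0]>=lo)&(h[...,0]<=hi)&(h[...,1]>110)).astype(np.uint8); k,l,st,c=cv2.connectedComponentsWithStats(m)
    for j in 1+st[1:,4].argsort()[-2:]:
        q=onz("wrist",(c[j][0]/640,c[j][1]/480),z); print(n,st[j],c[j].round(1),q.round(4),np.round(T.T@(q-s["eef_pos"]),4))
E
```

```text
time: 5.72
eef_pos: [0.6203, 0.1035, 0.1034]
tcp_rot: [0.993, 0.117, 0.0, 0.0]
contact_force: [-2.9, 0.3, 7.4]
opening: -0.001
finger_force: 3.6
time: 6.55
eef_pos: [0.5571, 0.0882, 0.151]
tcp_rot: [0.993, 0.117, 0.001, 0.0]
contact_force: [1.8, -0.5, 1.1]
opening: -0.004
finger_force: 0.0
[0.55716659 0.08818376 0.15095792]
expect [-0.0031 -0.008   0.0339]
green [277 448   1   2   2] [277.  448.5] [0.3973 0.0873 0.107 ] [-0.1558 -0.0362  0.0437]
green [ 299  124   53   52 1859] [325.6 149.6] [0.6206 0.1021 0.107 ] [0.0648 0.0011 0.0441]
yellow [385 453   1   1   1] [385. 453.] [0.4217 0.0085 0.1165] [-0.1503  0.0461  0.0342]
yellow [ 285  251   52   51 1869] [309.3 274.4] [0.5565 0.0956 0.1165] [ 0.001  -0.0074  0.0345]
red [442 268   3   4   5] [443.  269.4] [0.5753 0.0258 0.1165] [0.0032 0.0648 0.0345]
red [416 272   3   4   5] [417.  273.6] [0.5698 0.0395 0.1165] [0.001  0.0503 0.0345]
blue [ 431  144   52   54 2058] [457.8 170.6] [0.6284 0.0358 0.1165] [0.0571 0.0675 0.0346]
blue [ 519  211   66  100 2232] [552.2 261.6] [ 0.5948 -0.0433  0.1165] [0.0061 0.1366 0.0345]
```

View pics/w3.png

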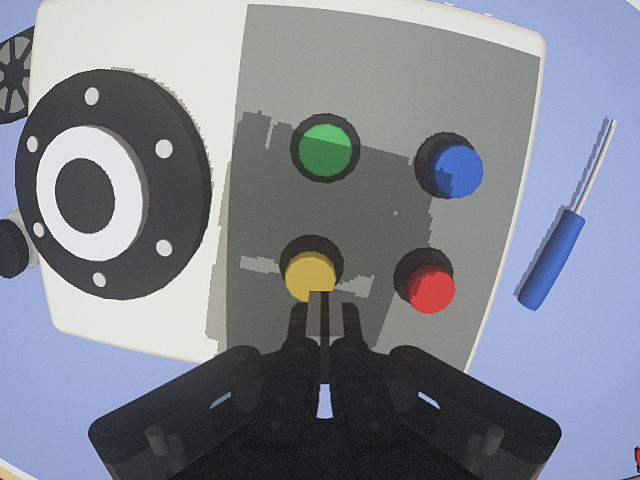

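Green is seen fully in: its cap is concentric with the collar at (326,150). Yellow is at (309,276) and red at (431,288), both still out. The standoff is hidden behind the hand, ~60 mm from the fingertips.

```bash
python3 -m handwheel '[[[0,-0.002,-0.0075,0,0],[0,0,0,0.01,0],[0,0,0,0.01,0],[0,0,0,0.008,0],[0,0,0,0.004,0],[0,0,0,0.002,0],[0,0,0,0.002,0],[0,0,0,0.002,0],[0,0,0,0.002,0],[0,0,0,0.002,0],[0,0,0,0,0],[0,0,0,0,0]]]'; python3 -m handwheel '[[[0,0,0,0.002,0],[0,0,0,0.002,0],[0,0,0,0.002,0],[0,0,0,0,0],[0,0,0,0,0],[0,0,0,0,0]]]'
```

```text
time: 7.6
eef_pos: [0.5523, 0.0949, 0.1085]
tcp_rot: [0.993, 0.117, 0.0, 0.0]
contact_force: [-1.2, -0.0, 2.1]
opening: 0.003
finger_force: 1.2
time: 8.1
eef_pos: [0.5525, 0.0949, 0.1033]
tcp_rot: [0.993, 0.117, 0.0, 0.0]
contact_force: [-3.1, -0.8, 7.7]
opening: 0.001
finger_force: 3.7
```

```bash
python3 -m handwheel '[[[0,0,0,-0.003,0],[0,0,0,-0.01,0],[0,0,0,-0.02,0],[0,0,0,-0.015,0],[0,-0.004,0.0335,0,0],[0,-0.004,0.0335,0,0],[0,0,0,0,0],[0,0,0,0,0],[0,0,0,0,0],[0,0,0,0,0]]]'
python3 - <<'E'
from h import *
im=viewer.read_camera("wrist"); s=get_state();T=R.from_quat(s["tcp_rot"]).as_matrix()
cv2.imwrite("pics/w4.png",im); print(s["eef_pos"])
print("expect",np.round(T.T@(np.array([.560,.0277,.117])-s["eef_pos"]),4))
for n,z in (("red",.1165),("yellow",.107)):
    for r in viewer.pinpoint("wrist",n+"_top")[:1]:
        q=onz("wrist",r["xy"],z); print(n,q.round(4),np.round(T.T@(q-s["eef_pos"]),4))
E
```

```text
time: 8.93
eef_pos: [0.5594, 0.0287, 0.1499]
tcp_rot: [0.993, 0.117, -0.0, -0.0]
contact_force: [0.2, -0.3, -0.4]
opening: -0.001
finger_force: 0.0
[0.55945556 0.02887814 0.14995353]
expect [0.0003 0.0013 0.033 ]
red [0.5606 0.0264 0.1165] [0.0005 0.0026 0.0335]
yellow [0.5498 0.0956 0.107 ] [ 0.0062 -0.0671  0.043 ]
```

View pics/w4.png

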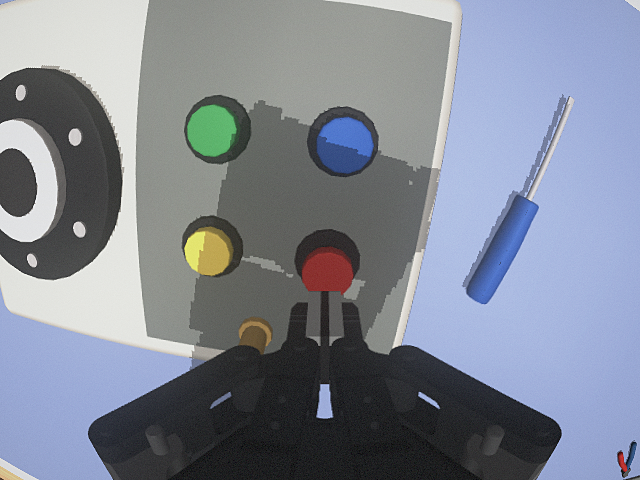

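Yellow is seen in at (208,251) and red is at (327,271), right ahead of the tips. Green is in, blue is out, and the standoff stands at (255,333), ~55 mm behind the finger plane. Pressing red.

```bash
python3 -m handwheel '[[[0,0,0.002,0,0],[0,0,0,0.01,0],[0,0,0,0.01,0],[0,0,0,0.008,0],[0,0,0,0.003,0],[0,0,0,0.002,0],[0,0,0,0.002,0],[0,0,0,0.002,0],[0,0,0,0.002,0],[0,0,0,0.002,0],[0,0,0,0,0],[0,0,0,0,0]]]'; python3 -m handwheel '[[[0,0,0,0.002,0],[0,0,0,0.002,0],[0,0,0,0.002,0],[0,0,0,0,0],[0,0,0,0,0],[0,0,0,0,0]]]'
```

```text
time: 10.08
eef_pos: [0.5605, 0.026, 0.1095]
tcp_rot: [0.993, 0.117, 0.0, 0.0]
contact_force: [-1.3, 1.4, 2.1]
opening: 0.007
finger_force: 1.3
time: 10.58
eef_pos: [0.5607, 0.026, 0.104]
tcp_rot: [0.993, 0.117, 0.0, 0.0]
contact_force: [-3.0, 0.1, 5.7]
opening: -0.005
finger_force: 3.0
```

```bash
python3 -m handwheel '[[[0,0,0,0.001,0],[0,0,0,0,0],[0,0,0,0,0]]]'; python3 -m handwheel '[[[0,0,0,-0.003,0],[0,0,0,-0.01,0],[0,0,0,-0.02,0],[0,0,0,-0.03,0],[0,0,0,-0.03,0],[0,0,0,-0.03,0],[0,-0.02,0,0,0],[0,-0.02,0,0,0],[0,0,0,0,0],[0,0,0,0,0],[0,0,0,0,0],[0,0,0,0,0]]]'
python3 - <<'E'
from h import *
im=viewer.read_camera("wrist"); cv2.imwrite("pics/w5.png",cv2.resize(im,(800,600))); s=get_state(); print(s["eef_pos"],s["dq"].round(3),s["contact_force"])
E
```

```text
time: 10.83
eef_pos: [0.5607, 0.026, 0.1033]
tcp_rot: [0.993, 0.117, 0.0, 0.0]
contact_force: [-3.2, 0.6, 8.1]
opening: -0.003
finger_force: 3.7
time: 11.83
eef_pos: [0.5218, 0.0168, 0.225]
tcp_rot: [0.993, 0.117, -0.0, -0.0]
contact_force: [0.6, -0.2, -0.1]
opening: -0.002
finger_force: 0.0
[0.52183707 0.01681873 0.2249802 ] [ 0.001  0.001  0.001  0.001  0.004 -0.001] [-0.22117207 -0.00338601 -0.85432922]
```

View pics/w5.png

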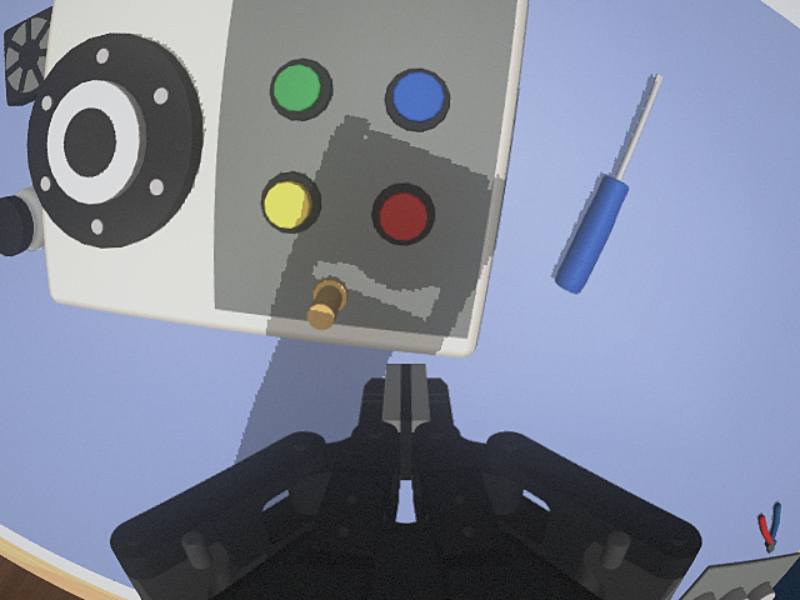

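All four caps can be seen. Green (298,88), yellow (286,204) and red (403,216) are in, each having held 7–8 N against its stop. Blue (418,96) is untouched, the standoff is standing, and the hand is clear.

```bash
python3 -c "
from plant import sign_off; print(sign_off())"
```

```text
the job is handed in; nothing more can be done
None
```

I pressed the green, yellow and red keys fully in, in that order, at no more than about 8 N each; blue is still out, the loose parts were left alone, the hand is clear, and the job is handed in.

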